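# Hold a batten in the saw jig

## Task

The saw jig's end stop is already set to length, but its clamp is slack: tighten its star knob fully (clockwise) without shifting the stop. Then lay the loose pine batten flat on the jig's bed, its end butted against the stop and its long side flush along the fence, and hold it ready for sawing with one firm diagonal push, down onto the bed and into the fence at once. Finish while still pushing, and leave the saw, the cup and the tape measure alone.

Things in the scene. Friction and masses are not known exactly. Their poses are not given: they have to be found in the camera images.
- batten: The workpiece: a loose square-ended pine batten, 180 mm long (its x) x 44 wide (y) x 28 thick (z; all sizes here in mm), about 0.11 kg, flat on the desk to the right of the jig. Origin: centre of its underside. Either end may go to the stop, either wide face down. A gripper finger does not fit between it and the fence once it is flush, so at the end it is pushed, not gripped.
- bed: The jig's bed: plywood 200 x 350, 18 thick, fixed on the desk. Origin: on its top face, at the foot of the fence's front face, 60 to the left (+y) of the saw slot. x points square into the fence (away from the robot), y along the fence to the left (towards the stop), z up. Its open top spans x = -170 to 0 (the fence) and y = -160 to 190.
- fence: The jig's fence: a hardwood rail 26 thick and 50 high standing on the bed along its far edge, with an aluminium T-track on top, fixed. Same origin and axes as the bed: its front face is the plane x = 0 and looks to -x. A 3 mm saw slot crosses it and the bed at y = -60. The batten slides on bed, fence and stop with friction about 0.4.
- stop_face (a point): Middle of the stop's working face, 14 above the bed, 31 in front of the fence; axes as the bed's. The face looks to -y; the batten's end butts on it. The stop is a hardwood block (x 60, y 32, from 3 to 50 above the bed) in front of the fence, under a plate (62 x 32, top 59 above the bed) riding on the fence. It slides along y at 1 N while slack; clamped tight it resists over 20 N.
- knob_grip (a point): Grip point of the stop's clamp knob, on its axis, 12 above its underside; turns with it. A six-lobed black star knob, axis vertical, 42 across the lobes, 22 high, underside 88 above the desk, 11 clear of the stop's plate on a thin stud. It stands over the fence, 13 behind the fence's front face and 16 to the left (+y) of the stop's working face.
- knob (a joint): Turn of the star knob, rad: 0 slack, growing clockwise seen from above, 1.25 fully tight, where it comes to a firm end; it starts slack between 0 and 0.2. Resists with 0.15 N m, rising to 0.25, and stays where it is left.
- saw: Bystander: a pull saw lying on the desk beyond the jig, 410 long (along its y), blade 62 wide, at most 19 high. Origin: underside, in the blade's middle line, 40 from its heel.
- cup: Bystander: a black tumbler, 84 across and 110 high, beyond the batten. Origin: centre of its underside.
- tape: Bystander: a tape measure, 72 x 66 x 36, to the left of the jig. Origin: centre of its underside.
Not all that is in view belongs to the job. There is more than one size of the batten; the one meant has the size given above.

How it is judged:
On the way, in this order (a step that is already met when the one before it is completed fails the run):
1. the stop is clamped: its knob turned tight, the stop within 4 mm of where it was set (value of joint knob above 1.05 rad and distance of stop_face from where it was at the start of the episode below 0.004 m), for 0.2 s.
2. the batten lies flat on the bed, flush along the fence and butted against the stop (x of batten in the frame of bed between -0.025 and -0.019 m and y of batten in the frame of stop_face between -0.0935 and -0.087 m and angle between the x axis of batten and the y axis of bed, either way round below 0.03 rad and angle between the z axis of batten and the z axis of bed, either way round below 0.04 rad and contact force between batten and bed above 0.3 N), for 0.2 s.
At the end, for the whole second after the job is handed in: Still pushing: the batten bears on the fence with over 4 N and on the bed with over 5 N. It lies still and flat, flush along the fence (3 mm, 0.03 rad), its end within 3.5 mm of the stop; the knob is tight (over 1.05 rad) and the stop within 4 mm of where it was set (all of step 1 and x of batten in the frame of bed between -0.025 and -0.019 m and y of batten in the frame of stop_face between -0.0935 and -0.087 m and angle between the x axis of batten and the y axis of bed, either way round below 0.03 rad and angle between the z axis of batten and the z axis of bed, either way round below 0.04 rad and contact force between batten and fence above 4 N and contact force between batten and bed above 5 N and contact force between any of the fingers, the arm and batten above 5 N and linear speed of batten below 0.01 m/s); the arm keeps its last pose, push and grip.
It fails at once if the saw, cup or tape measure is pushed more than 3 cm away (distance of any of saw, cup, tape from where it was at the start of the episode above 0.03 m).
It fails at once if the cup is tipped (angle between cup's own z axis and vertical above 0.5 rad).
It also fails if it takes over 64 s, if anything falls off the work surface, if the arm or the gripper's body presses on something with over 40 N, if the wrist force passes 120 N, or if a joint passes its speed limit or range.

## Robot

A 7-joint arm with a two-finger parallel gripper is mounted at the origin on the work surface. World frame = base frame: x ahead of the robot, y to its left, z up, the work surface at z = 0. Lengths are in m, angles in rad, forces in N, time in s.
With the tool pointing down it reaches from about 0.425 to 0.925 m from the base axis. Payload 6.8 kg.
Tool frame: the origin (TCP) lies midway between the tips of the shut fingers; the grasp point (between the pads) lies 19 mm behind it; z points along the fingers, x is the direction in which the jaws open and shut, and the axes are right-handed (so a half turn about z gives the same grasp; the last joint's range is limited). The gripper opens to 85 mm and grips with 20 to 120 N. Pads are 22 mm wide; open, the fingers measure 114 mm over their backs; the gripper's body (76 mm by 85 mm) begins 54 mm behind the grasp point. The pads swing forward as they close: fully open they stand 13 mm farther back than shut.
Start: joints at [1.148, 0.477, 0.022, 1.555, -0.011, 1.109, -0.083], TCP at [0.209, -0.642, 0.231] pointing down, gripper open.
Joint ranges: [-2.96, 2.96], [-0.34, 2.1], [-1.41, 1.46], [0.24, 2.44], [-1.37, 4.51], [0.17, 1.92], [-2.96, 2.96]. Speed limits (rad/s): [2.39, 2.39, 3.14, 3.14, 3.14, 3.14, 3.14].

## Interface

Orientations are given as a unit quaternion [w, x, y, z].
In Python, from station import bot, imaging, nets gives the robot as it stands. The module is installed in compiled form; this text tells all that it offers.
- The arm moves only by the tool apply_moves, never from a script. Its argument "moves" is text: rows parted by semicolons, each of 7 numbers parted by spaces: the gripper command: -1 is fully open, 1 is shut, values between are in proportion, then the shift along the tool's x, y, z normalised to -1 to 1, where 1 is 120 mm, then the turn, a rotation vector about the tool's x, y, z normalised to -1 to 1, where 1 is 4 degrees. In form: hand dx dy dz rx ry rz; .... A call has 1 to 12 rows; each row shifts and turns the commanded pose from where the row before left it, along the tool's axes as they then stand; what a row does not reach is not made up. A row lasts 1/12 s, in which the tool goes at most 41.7 mm and 7.16 degrees, less where a joint would pass 70% of its speed; a pose out of reach is approached as far as the arm can. A call with a number of a shift or a turn outside -1 to 1 is refused whole. A call with a gripper value outside its range is refused whole. The fingers move at their own pace and stop on an object; "force" is the grip in N (left out, the last holds). Time passes only in rows, so rows that do not move let the fingers close. It gives the time, the measured TCP pose, the force and the opening at its end, in the units of the state.
- bot.get_obs(): the state, without advancing time (a new reading comes with each control period).
- imaging.read_camera(name): name is "side" or "top" or "wrist"; returns a dict with "image" (384x512x3 uint8, red, green, blue), "fx", "fy", "cx", "cy" (pixels), "dist_coeffs" ([k1, k2, p1, p2, k3] as OpenCV has them; the pictures are not rectified), "view" (4x4, takes a point from world to camera coordinates); the wrist camera has in their place "mount" (4x4, takes a point from camera to tool coordinates, whose origin is the TCP and whose axes are the tool frame's). Camera axes: x right, y down, z forward; pixel columns grow to the right and rows downward; lengths in m; the calibration is good to about 2 mm. A picture is of the moment at which its call begins: read the wrist's pose just before it. There is no depth.
- bot.hand_in(): hands the job in, once; it reports no verdict.
Trained networks look in a picture, given as the dict that the camera call returned (one of the last four; its "shot" number tells which), for a name from the list of things; names that differ only in an ending like _2 or _b are one class to them, and where a whole thing is asked for, a point or a joint stands for the part that bears it (a point fixed in the world has none). Each returns a list of dicts, best first, with "score" (0 to 1); they miss things now and then, are a little off and sometimes report something else, mostly with a low value. They report only what shows in the picture. A call takes as long as a camera call. They do not tell look-alikes from the thing itself.
- nets.spot_in(picture, name): "rect" ([left, top, right, bottom] in pixels, round what is visible of it).
- nets.outline_of(picture, name): "region" (384x512 bool, what is visible of it) and "rect" ([left, top, right, bottom] in pixels, round what is visible of it).
- nets.spot_point(picture, name): "location" ([column, row] in pixels: a listed point, or the origin of a listed thing).
The state is a dict: "t": time; "q": joint angles; "joint_vel": joint speeds; "joint_torque": joint torques, N m; "eef_pos": TCP position; "tool_rot": TCP orientation; "contact_force": force on the tool from outside, world axes, zero at the start; "torque": the same for the moment, N m; "gripper_width": opening from 0.0 (shut) to 1.0 (fully open).
Only numpy, scipy, OpenCV 4.12 (cv2) and the standard library are available. Lean on these libraries where they do the work, as an engineer would, in place of code of your own. Each camera call takes 0.05 s, during which the arm holds its last target.

## Working session

There is one attempt and no reset: what is moved stays moved. The work goes in short steps, Python scripts to look and compute and a tool call to move; the robot and the scene stay as the last step left them, time stands still between calls to the robot, and variables do not carry over. Pictures are saved under pics/ and viewed, and the job is handed in when it is done.

Besides the shell and the picture viewer there is one more tool, called after "Request:" as name(argument=value, ...) on one line, values as JSON. apply_moves: Moves the arm, as the interface text tells. Scaled input: -1 to 1 covers 120 mm each way for a shift and 4 degrees each way for a turn. Its arguments: {"type":"object","properties":{"moves":{"type":"string"},"force":{"type":"number"}},"required":["moves"]}

```bash
ls; mkdir -p pics
cat > h.py <<'E'
import numpy as np, cv2
from station import bot, imaging, nets
from scipy.spatial.transform import Rotation as R
def Rq(q): return R.from_quat([q[1],q[2],q[3],q[0]]).as_matrix()
def cam(name):
    o=bot.get_obs(); p=imaging.read_camera(name)
    if 'view' in p: V=np.array(p['view'])
    else:
        T=np.eye(4);T[:3,:3]=Rq(o['tool_rot']);T[:3,3]=o['eef_pos']
        V=np.linalg.inv(T@np.array(p['mount']))
    K=np.array([[p['fx'],0,p['cx']],[0,p['fy'],p['cy']],[0,0,1]]);return p,V,K,np.array(p['dist_coeffs'],float)
def ray(c,px):
    p,V,K,d=c
    u=cv2.undistortPoints(np.array(px,float).reshape(-1,1,2),K,d).reshape(-1,2)
    Wi=np.linalg.inv(V); D=np.c_[u,np.ones(len(u))]@Wi[:3,:3].T
    return Wi[:3,3],D
def atz(c,px,z):
    o,D=ray(c,px); return o+D*((z-o[2])/D[:,2])[:,None]
def proj(c,P):
    p,V,K,d=c
    P=np.array(P,float).reshape(-1,3)
    return cv2.projectPoints(P,cv2.Rodrigues(V[:3,:3])[0],V[:3,3],K,d)[0].reshape(-1,2)
def save(c,n): cv2.imwrite('pics/'+n,c[0]['image'][:,:,::-1])
E
python3 - <<'E'
from h import *
np.set_printoptions(precision=4,suppress=True)
o=bot.get_obs(); print(o)
for n in ['side','top','wrist']:
    c=cam(n); save(c,n+'0.png'); print(n,c[0]['fx'],np.linalg.inv(c[1])[:3])
    for t in ['batten','knob_grip','stop_face','bed','saw','cup','tape']:
        try:
            print(t,[(np.round(x['location']),round(x['score'],2)) for x in nets.spot_point(c[0],t)][:3],[(np.round(x['rect']),round(x['score'],2)) for x in nets.spot_in(c[0],t)][:3])
        except Exception as e: print(t,e)
    print(bot.get_obs()['t'])
E
```

```text
pics
{'t': 0.0, 'q': array([ 1.1479,  0.4778,  0.0223,  1.5565, -0.0115,  1.1093, -0.0831]), 'joint_vel': array([-0.0006,  0.0026,  0.0011, -0.    ,  0.0006, -0.0002, -0.0005]), 'joint_torque': array([ -0.0005, -59.6438,   1.6077, -28.1189,   0.0125,   0.0095,
         0.    ]), 'eef_pos': array([ 0.2088, -0.6412,  0.2303]), 'tool_rot': array([-0.0005,  0.8092, -0.5875, -0.0008]), 'contact_force': array([-0.8661, -0.0282,  0.0287]), 'torque': array([ 0.0024, -0.0382,  0.0473]), 'gripper_width': 0.9994479114066642}
side 376.9337956357652 [[-0.9806 -0.1269  0.1491  0.3206]
 [-0.1949  0.704  -0.6829  0.848 ]
 [-0.0184 -0.6987 -0.7152  0.9783]]
batten [(array([351., 149.]), 0.95), (array([284., 155.]), 0.78), (array([293., 131.]), 0.63)] [(array([262., 144., 311., 163.]), 0.94), (array([279., 125., 308., 135.]), 0.66), (array([318., 131., 387., 158.]), 0.56)]
knob_grip [(array([224., 222.]), 0.64)] [(array([218., 214., 234., 230.]), 0.5)]
stop_face [(array([242., 231.]), 0.77)] [(array([221., 219., 249., 242.]), 0.88)]
bed [(array([235., 221.]), 0.95)] [(array([218., 189., 286., 283.]), 
[... 796 characters left out ...]
([221., 166.]), 0.32)] [(array([192., 155., 207., 185.]), 0.88)]
bed [(array([221., 167.]), 0.75)] [(array([167., 161., 272., 221.]), 0.84)]
saw [(array([224., 102.]), 0.71)] [(array([169.,  97., 282., 110.]), 0.85)]
cup [(array([324., 128.]), 0.63)] [(array([318., 104., 343., 138.]), 0.89), (array([318., 174., 343., 228.]), 0.37)]
tape [(array([113., 192.]), 0.59)] [(array([ 98., 178., 125., 204.]), 0.93)]
1.5
wrist 300.290895625065 [[ 0.3086 -0.9006 -0.3061  0.2878]
 [-0.9512 -0.2924 -0.0984 -0.6158]
 [-0.0008  0.3215 -0.9469  0.373 ]]
batten [(array([ 55., 104.]), 0.64)] [(array([  3.,   0., 100., 213.]), 0.95)]
knob_grip [] []
stop_face [] []
bed [] []
saw [] []
cup [] []
tape [] []
2.25
```

View images.

Run:
```python
import cv2
a=cv2.imread('pics/top0.png');cv2.imwrite('pics/top0c.png',cv2.resize(a[80:330,80:400],None,fx=2.4,fy=2.4,interpolation=cv2.INTER_CUBIC))
a=cv2.imread('pics/side0.png');cv2.imwrite('pics/side0c.png',cv2.resize(a[110:370,120:400],None,fx=2.3,fy=2.3,interpolation=cv2.INTER_CUBIC))
```

```text
(no output)
```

View pics/top0c.png

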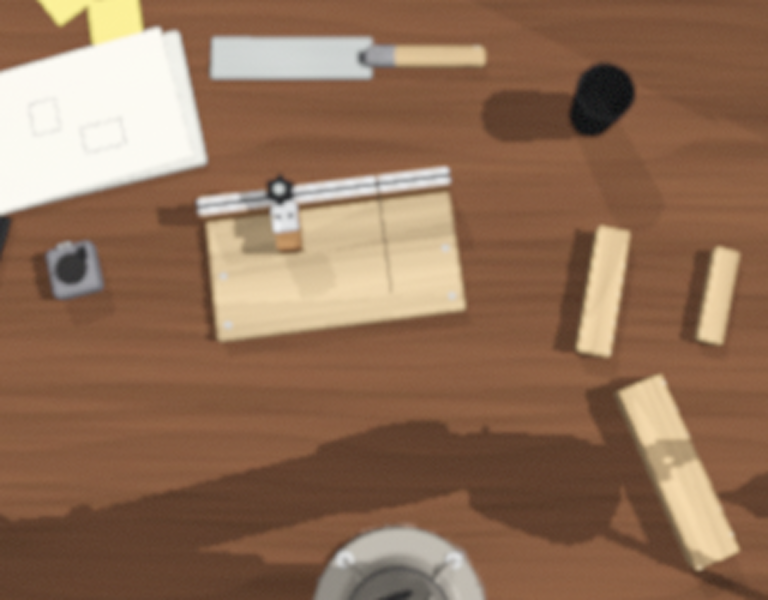

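View pics/side0c.png

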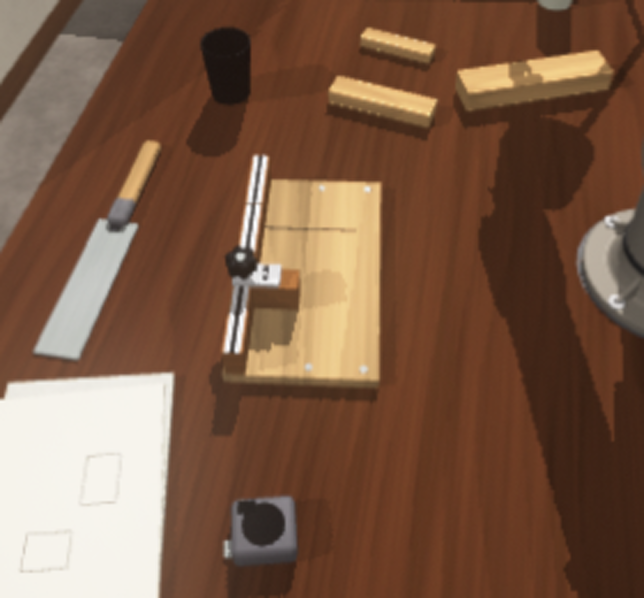

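View pics/wrist0.png

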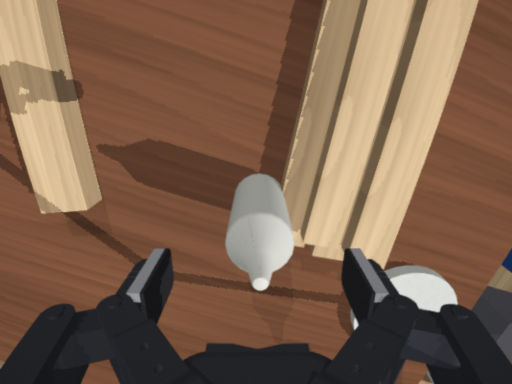

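Run:
```python
from h import *
np.set_printoptions(precision=4,suppress=True)
T=cam('top');S=cam('side')
def tp(l): return np.array(l,float)/2.4+80
def sp(l): return np.array(l,float)/2.3+[120,110]
fr=atz(T,tp([[218,338],[465,310],[450,193],[207,222]]),.018);print('bed top',fr)
print('bed side',atz(S,sp([[380,183],[380,380],[273,181]]),.018))
for n,a in (('mid',[[600,227],[631,233],[610,356],[577,350]]),('small',[[713,247],[740,253],[722,345],[697,339]]),('big',[[618,393],[661,375],[738,551],[698,569]])):
    P=atz(T,tp(a),.028);print(n,P[:,:2].tolist(),np.linalg.norm(np.roll(P,-1,0)-P,axis=1),P.mean(0))
print(atz(S,[(351,149),(284,155),(293,131)],0),atz(T,[(328,202),(376,205),(358,277)],0))
print('bed',atz(T,[221,167],.018),atz(S,[235,221],.018))
print('knob',atz(T,[198,160],.1),atz(S,[224,222],.1))
print('stop',atz(T,[205,173],.032),atz(S,[242,231],.032))
print('saw',atz(T,[224,102],.0),'cup',atz(T,[324,128],.0),atz(S,[218,151],.0),'tape',atz(T,[113,192],0))
```

```text
bed top [[ 0.3752  0.2558  0.018 ]
 [ 0.4176 -0.0929  0.018 ]
 [ 0.5878 -0.0717  0.018 ]
 [ 0.5422  0.2787  0.018 ]]
bed side [[ 0.4207 -0.088   0.018 ]
 [ 0.3711  0.257   0.018 ]
 [ 0.5848 -0.0628  0.018 ]]
mid [[0.5372525395856234, -0.2863023787166187], [0.5288614249776911, -0.3307081159513531], [0.35302160347908673, -0.2954215339986052], [0.361169334316377, -0.2491895980775888]] [0.0452 0.1793 0.0469 0.18  ] [ 0.4451 -0.2904  0.028 ]
small [[0.5094177394098658, -0.4484246534278293], [0.5009909659521639, -0.48716808106889076], [0.3691646165531781, -0.45464422615643885], [0.3774596213275656, -0.41940786740851727]] [0.0396 0.1358 0.0362 0.1351] [ 0.4393 -0.4524  0.028 ]
big [[0.3016786956861273, -0.30523540366703455], [0.326849710673902, -0.36643662623104045], [0.0881588878591627, -0.46449168503406785], [0.06460991006382527, -0.4084760772312569]] [0.0662 0.258  0.0608 0.2586] [ 0.1953 -0.3862  0.028 ]
[[ 0.1956 -0.3781  0.    ]
 [ 0.4548 -0.2951  0.    ]
 [ 0.4399 -0.4572  0.    ]] [[ 0.4459 -0.2825  0.    ]
 [ 0.4365 -0.4502  0.    ]
 [ 0.1913 -0.3781  0.    ]]
bed [[0.5631 0.0895 0.018 ]] [[0.5628 0.085  0.018 ]]
knob [[0.5675 0.1588 0.1   ]] [[0.5738 0.1599 0.1   ]]
stop [[0.5385 0.1427 0.032 ]] [[0.5277 0.1321 0.032 ]]
saw [[0.8085 0.0851 0.    ]] cup [[ 0.7135 -0.2755  0.    ]] [[ 0.7208 -0.2734  0.    ]] tape [[0.4752 0.466  0.    ]]
```

```bash
cat >> h.py <<'E'
def yaw(o):
    m=Rq(o['tool_rot']); return np.degrees(np.arctan2(m[1,0],m[0,0]))
def plan(tgt,ydeg,hand,n,start=None):
    """rows to target, tool straight down; last rows listed; per-row rounding carried"""
    o=bot.get_obs(); p=np.array(o['eef_pos'],float); m=Rq(o['tool_rot'])
    Rt=np.array([[np.cos(np.radians(ydeg)),np.sin(np.radians(ydeg)),0],[np.sin(np.radians(ydeg)),-np.cos(np.radians(ydeg)),0],[0,0,-1]]).astype(float)
    p0=p.copy();out=[]
    for i in range(n):
        want=p0+(np.array(tgt)-p0)*(i+1)/n
        d=np.round(m.T@(want-p)/.12,2 if i<n-1 else 3)
        rv=R.from_matrix(m.T@Rt).as_rotvec()/(n-i)
        r=np.round(np.degrees(rv)/4,2)
        p=p+m@(d*.12); m=m@R.from_rotvec(np.radians(r*4)).as_matrix()
        out.append(f"{hand} "+" ".join(f"{v:g}" for v in np.r_[d,r]+0.0))
    print("pos err",np.round(p-tgt,4))
    for k in range(0,n,12): print(";".join(out[k:k+12]));print()
def st():
    o=bot.get_obs();print('t',round(o['t'],2),'p',np.round(o['eef_pos'],4),'yaw',round(yaw(o),2),'tilt',np.round(Rq(o['tool_rot'])[:2,2],4),'F',np.round(o['contact_force'],1),'M',np.round(o['torque'],2),'g',round(o['gripper_width'],3),'q',np.round(o['q'],2))
E
python3 - <<'E'
from h import *
plan([0.571,0.159,0.20],7,-1,23)
E
```

```text
pos err [-0.0001  0.     -0.    ]
-1 -0.24 -0.21 0.01 0 0 -0.86;-1 -0.22 -0.23 0.01 0 0 -0.86;-1 -0.2 -0.24 0.01 0 0 -0.86;-1 -0.2 -0.26 0.02 0 0 -0.86;-1 -0.18 -0.26 0.01 0 0 -0.86;-1 -0.16 -0.28 0.01 0 0 -0.86;-1 -0.14 -0.28 0.01 0 0 -0.86;-1 -0.13 -0.29 0.01 0 0 -0.86;-1 -0.11 -0.3 0.01 0 0 -0.86;-1 -0.09 -0.3 0.01 0 0 -0.86;-1 -0.07 -0.31 0.01 0 0 -0.86;-1 -0.06 -0.32 0.02 0 0 -0.86

-1 -0.03 -0.31 0.01 0 0 -0.86;-1 -0.02 -0.32 0.01 0 0 -0.86;-1 0.01 -0.32 0.01 0 0 -0.86;-1 0.02 -0.32 0.01 0 0 -0.86;-1 0.04 -0.32 0.01 0 0 -0.85;-1 0.06 -0.31 0.01 0 0 -0.86;-1 0.08 -0.31 0.02 0 0 -0.85;-1 0.09 -0.3 0.01 0 0 -0.86;-1 0.12 -0.3 0.01 0 0 -0.85;-1 0.13 -0.29 0.01 0 0 -0.86;-1 0.147 -0.279 0.011 0 0 -0.85
```

Request:
apply_moves(moves="-1 -0.24 -0.21 0.01 0 0 -0.86;-1 -0.22 -0.23 0.01 0 0 -0.86;-1 -0.2 -0.24 0.01 0 0 -0.86;-1 -0.2 -0.26 0.02 0 0 -0.86;-1 -0.18 -0.26 0.01 0 0 -0.86;-1 -0.16 -0.28 0.01 0 0 -0.86;-1 -0.14 -0.28 0.01 0 0 -0.86;-1 -0.13 -0.29 0.01 0 0 -0.86;-1 -0.11 -0.3 0.01 0 0 -0.86;-1 -0.09 -0.3 0.01 0 0 -0.86;-1 -0.07 -0.31 0.01 0 0 -0.86;-1 -0.06 -0.32 0.02 0 0 -0.86")

```text
t: 3.35
eef_pos: [0.3982, -0.2223, 0.215]
tool_rot: [0.0, 0.965, -0.263, 0.001]
contact_force: [1.0, -0.3, -0.2]
gripper_width: 0.999
```

Request:
apply_moves(moves="-1 -0.03 -0.31 0.01 0 0 -0.86;-1 -0.02 -0.32 0.01 0 0 -0.86;-1 0.01 -0.32 0.01 0 0 -0.86;-1 0.02 -0.32 0.01 0 0 -0.86;-1 0.04 -0.32 0.01 0 0 -0.85;-1 0.06 -0.31 0.01 0 0 -0.86;-1 0.08 -0.31 0.02 0 0 -0.85;-1 0.09 -0.3 0.01 0 0 -0.86;-1 0.12 -0.3 0.01 0 0 -0.85;-1 0.13 -0.29 0.01 0 0 -0.86;-1 0.147 -0.279 0.011 0 0 -0.85;-1 0 0 0 0 0 0")

```text
t: 4.35
eef_pos: [0.572, 0.1679, 0.2004]
tool_rot: [-0.003, 0.998, 0.066, 0.001]
contact_force: [-0.2, 0.5, 0.9]
gripper_width: 0.999
```

Run:
```python
from h import *
st()
c=cam('wrist');save(c,'w1.png')
for t in ['knob_grip','stop_face','bed']: print(t,[(x['location'],x['score']) for x in nets.spot_point(c[0],t)][:3])
r=nets.outline_of(c[0],'knob_grip');print([(x['rect'],x['score']) for x in r])
if r: 
    g=r[0]['region'];ys,xs=np.where(g);print(xs.mean(),ys.mean(),len(xs))
    im=c[0]['image'].copy(); im[:,:,0][g]=255; cv2.imwrite('pics/w1m.png',im[:,:,::-1]); np.save('w1m.npy',g)
print('knob',atz(c,nets.spot_point(c[0],'knob_grip')[0]['location'],.1))
st()
```

```text
t 4.35 p [0.572  0.1679 0.2004] yaw 7.62 tilt [0.0017 0.0065] F [-0.2  0.5  0.9] M [0.09 0.05 0.02] g 0.999 q [ 0.09  0.45 -0.63  1.75  0.29  1.03 -0.51]
knob_grip [([256.2, 192.9], 0.94)]
stop_face []
bed [([240.6, 228.8], 0.6)]
[([232.5, 169.3, 281.1, 218.5], 0.94), ([390.0, 84.6, 495.1, 300.7], 0.55)]
254.73059360730593 193.57591324200914 1752
knob [[0.57154577 0.16720624 0.1       ]]
t 4.65 p [0.5708 0.1571 0.2   ] yaw 6.85 tilt [-0.0001 -0.0012] F [ 0.4  0.5 -0.1] M [ 0.03  0.06 -0.01] g 1.0 q [ 0.1   0.44 -0.62  1.76  0.29  1.03 -0.51]
```

View pics/w1.png

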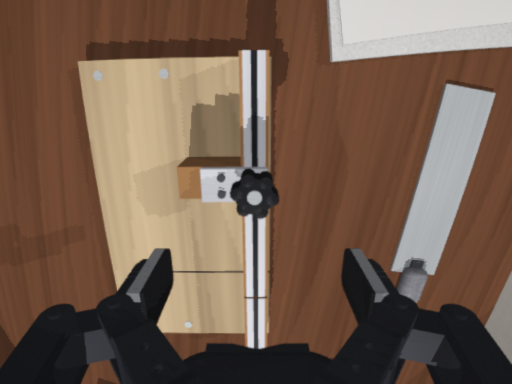

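Run:
```python
from h import *
st()
c=cam('wrist');save(c,'w2.png')
r=nets.spot_point(c[0],'knob_grip');print(r)
g=nets.outline_of(c[0],'knob_grip')[0];m=g['region'].astype(np.uint8);ys,xs=np.where(m);cc=[xs.mean(),ys.mean()];print(cc,g['rect'])
print('knob pt z.1',atz(c,r[0]['location'],.1),'centroid z.107',atz(c,cc,.107))
st()
im=c[0]['image'];x,y=np.int32(cc)
cr=im[y-35:y+35,x-35:x+35,::-1];cv2.imwrite('pics/w2k.png',cv2.resize(cr,(560,560),interpolation=cv2.INTER_CUBIC))
cv2.imwrite('pics/w2c.png',cv2.resize(im[40:340,80:300,::-1],None,fx=2,fy=2,interpolation=cv2.INTER_CUBIC))
# lobe angle: radial profile of mask contour projected at z=.11
cn=max(cv2.findContours(m,0,cv2.CHAIN_APPROX_NONE)[0],key=len)[:,0]
# sharpen by dark threshold
P=atz(c,cn,.107)[:,:2];ce=P.mean(0);d=P-ce;a=np.arctan2(d[:,1],d[:,0]);rr=np.hypot(*d.T)
print('r',rr.min(),rr.max(),'phase6',np.angle((rr*np.exp(6j*a)).sum())/6*57.3, abs((rr*np.exp(6j*a)).sum())/len(rr))
```

```text
t 4.65 p [0.5708 0.1571 0.2   ] yaw 6.85 tilt [-0.0001 -0.0012] F [ 0.4  0.5 -0.1] M [ 0.03  0.06 -0.01] g 1.0 q [ 0.1   0.44 -0.62  1.76  0.29  1.03 -0.51]
[{'location': [256.8, 183.2], 'score': 0.72}]
[np.float64(257.46194073213246), np.float64(181.30098779779198)] [232.8, 155.9, 284.1, 208.4]
knob pt z.1 [[0.56962872 0.16454177 0.1       ]] centroid z.107 [[0.56971801 0.16840844 0.107     ]]
t 4.8 p [0.5709 0.1577 0.2002] yaw 6.89 tilt [ 0.0004 -0.0007] F [ 0.1  0.1 -1.1] M [ 0.05  0.02 -0.03] g 1.0 q [ 0.1   0.44 -0.62  1.76  0.29  1.03 -0.51]
r 0.016189760478262295 0.022394147404675324 phase6 -1.7064640645959428 0.0017822897215212172
```

View pics/w2k.png

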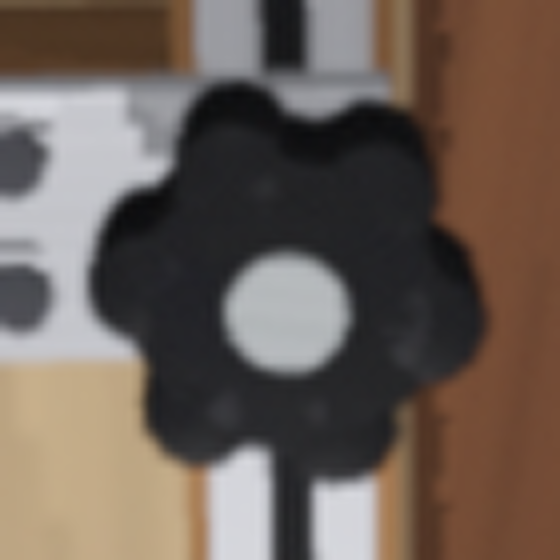

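View pics/w2c.png

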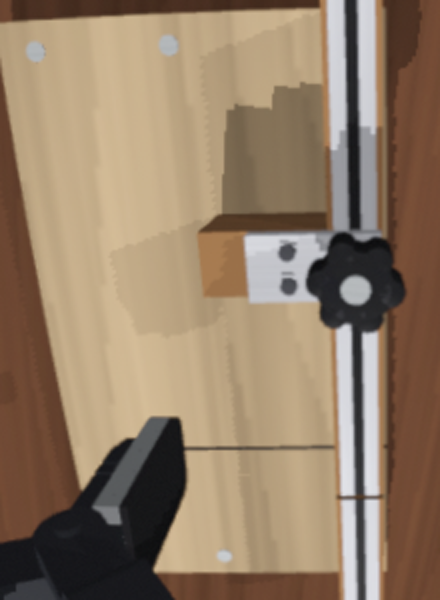

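Run:
```python
from h import *
np.set_printoptions(precision=4,suppress=True)
st()
T=cam('top');S=cam('side');W=cam('wrist')
for c,n in ((T,'t'),(S,'s')): save(c,n+'3.png')
t=T[0]['image'][130:200,160:240,::-1];s=S[0]['image'][190:260,190:270,::-1]
cv2.imwrite('pics/ts3.png',np.hstack([cv2.resize(t,None,fx=5,fy=5,interpolation=cv2.INTER_CUBIC),cv2.resize(s,None,fx=5,fy=5,interpolation=cv2.INTER_CUBIC)]))
save(W,'w3.png')
# cap detect in wrist: bright blob
g=cv2.cvtColor(W[0]['image'],cv2.COLOR_RGB2GRAY)[165:205,238:278]
n,l,stt,ce=cv2.connectedComponentsWithStats((g>110).astype(np.uint8));
for i in range(1,n):
    if 100<stt[i][4]<400: print(stt[i],ce[i]+[238,165],atz(W,ce[i]+[238,165],.111))
```

```text
t 4.8 p [0.5709 0.1577 0.2002] yaw 6.89 tilt [ 0.0004 -0.0007] F [ 0.1  0.1 -1.1] M [ 0.05  0.02 -0.03] g 1.0 q [ 0.1   0.44 -0.62  1.76  0.29  1.03 -0.51]
[ 12  14  15  15 181] [257. 186.] [[0.5698 0.1667 0.111 ]]
```

View pics/ts3.png

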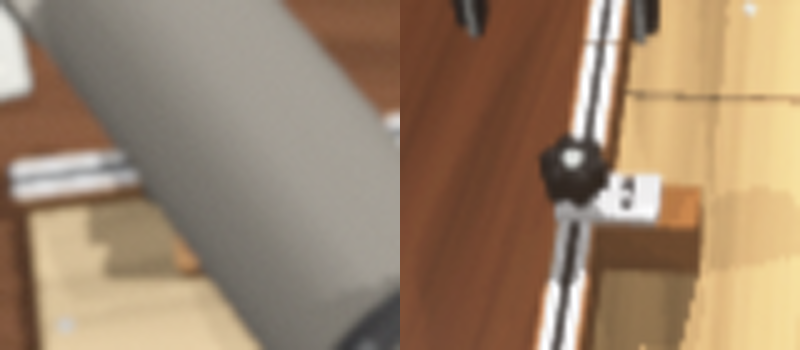

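Run:
```python
from h import *
from scipy.optimize import least_squares as ls
np.set_printoptions(precision=4,suppress=True)
st()
T=cam('top');S=cam('side');W=cam('wrist')
print(atz(T,[196.7,158.3],.111),atz(S,[224.6,221.6],.111),atz(W,[257,186],.111))
obs=[(T,[196.7,158.3]),(S,[224.6,221.6]),(W,[257,186])]
for z in (None,.111):
    f=lambda p:np.concatenate([(proj(c,p)[0]-u) for c,u in obs])
    r=ls(f,[.57,.165,.11]);print(r.x,r.fun)
```

```text
t 4.95 p [0.5709 0.1585 0.2002] yaw 6.95 tilt [ 0.0003 -0.0002] F [ 0.2  0.7 -0.6] M [-0.01 -0.06 -0.02] g 1.001 q [ 0.1   0.44 -0.62  1.76  0.29  1.03 -0.51]
[[0.5704 0.1617 0.111 ]] [[0.5693 0.1667 0.111 ]] [[0.5698 0.1673 0.111 ]]
[0.5701 0.1653 0.1056] [-0.8902  0.4853 -0.001   0.7391  0.1086  0.418 ]
[0.5701 0.1653 0.1056] [-0.8902  0.4853 -0.001   0.7391  0.1086  0.418 ]
```

Run:
```python
from h import *
plan([0.5698,0.1665,0.135],29.5,-1,6)
```

```text
pos err [ 0.0001 -0.      0.    ]
-1 0 -0.01 0.09 0 0 -0.94;-1 0 -0.01 0.09 0 0 -0.94;-1 0 -0.01 0.09 0 0 -0.94;-1 0 -0.01 0.09 0 0 -0.94;-1 0.01 -0.01 0.09 0 0 -0.93;-1 0 -0.013 0.092 0 0 -0.94
```

Request:
apply_moves(moves="-1 0 -0.01 0.09 0 0 -0.94;-1 0 -0.01 0.09 0 0 -0.94;-1 0 -0.01 0.09 0 0 -0.94;-1 0 -0.01 0.09 0 0 -0.94;-1 0.01 -0.01 0.09 0 0 -0.93;-1 0 -0.013 0.092 0 0 -0.94;-1 0 0 0 0 0 0;-1 0 0 0 0 0 0;-1 0 0 0 0 0 0;-1 0 0 0 0 0 0")

```text
t: 5.93
eef_pos: [0.5704, 0.1668, 0.1358]
tool_rot: [0.0, 0.967, 0.254, 0.001]
contact_force: [0.9, 0.4, -0.1]
gripper_width: 1.004
```

Run:
```python
from h import *
st()
W=cam('wrist');st();save(W,'w4.png')
x,y=proj(W,[.5698,.1665,.111])[0];print(x,y)
g=cv2.cvtColor(W[0]['image'],cv2.COLOR_RGB2GRAY);x0,y0=int(x)-30,int(y)-30
n,l,s,ce=cv2.connectedComponentsWithStats((g[y0:y0+60,x0:x0+60]>110).astype(np.uint8));
for i in range(1,n):
    if 100<s[i][4]<1200: print(s[i],ce[i]+[x0,y0],atz(W,ce[i]+[x0,y0],.111))
cv2.imwrite('pics/w4c.png',cv2.resize(W[0]['image'][100:300,120:390,::-1],None,fx=2.9,fy=2.9))
```

```text
t 5.93 p [0.5704 0.1668 0.1358] yaw 29.43 tilt [0.0014 0.0003] F [ 0.9  0.4 -0.1] M [ 0.06 -0.08 -0.04] g 1.004 q [ 0.12  0.54 -0.67  1.81  0.41  0.94 -0.22]
t 5.98 p [0.5703 0.1668 0.1358] yaw 29.45 tilt [0.0014 0.0002] F [ 0.3 -0.8 -0.4] M [ 0.03  0.01 -0.03] g 1.0 q [ 0.12  0.54 -0.67  1.81  0.41  0.94 -0.22]
255.74041778127142 231.4097478243756
[ 21  21  20  18 283] [255.68904594 230.7844523 ] [[0.56956365 0.16685688 0.111     ]]
[  0  37  10  23 130] [228.03846154 251.00769231] [[0.56128985 0.14593107 0.111     ]]
[ 12  48  14  12 116] [243.32758621 255.64655172] [[0.57129848 0.14772002 0.111     ]]
```

View pics/w4c.png

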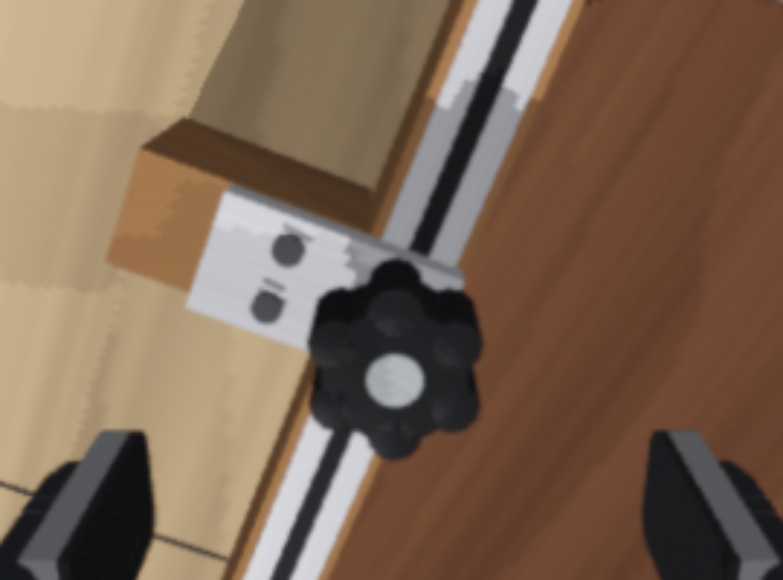

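Request:
apply_moves(moves="-1 -0.005 -0.003 0.16 0 0 0;-1 0 0 0.16 0 0 0;-1 0 0 0.153 0 0 0;-1 0 0 0 0 0 0;0 0 0 0 0 0 0;0 0 0 0 0 0 0", force=40)

```text
t: 6.48
eef_pos: [0.5699, 0.1672, 0.0795]
tool_rot: [-0.0, 0.967, 0.255, 0.001]
contact_force: [-0.1, -0.2, 0.3]
gripper_width: 0.746
```

Run:
```python
from h import *
st()
W=cam('wrist');st()
cv2.imwrite('pics/w5c.png',cv2.resize(W[0]['image'][100:384,100:410,::-1],None,fx=2,fy=2))
```

```text
t 6.48 p [0.5699 0.1672 0.0795] yaw 29.5 tilt [0.0016 0.0006] F [-0.1 -0.2  0.3] M [ 0.05 -0.04 -0.01] g 0.746 q [ 0.08  0.61 -0.63  1.84  0.47  0.84 -0.27]
t 6.53 p [0.5701 0.1672 0.0797] yaw 29.5 tilt [0.0022 0.0008] F [ 0.3 -0.1 -0.3] M [-0.01  0.01 -0.05] g 0.661 q [ 0.08  0.61 -0.63  1.84  0.47  0.84 -0.27]
```

View pics/w5c.png

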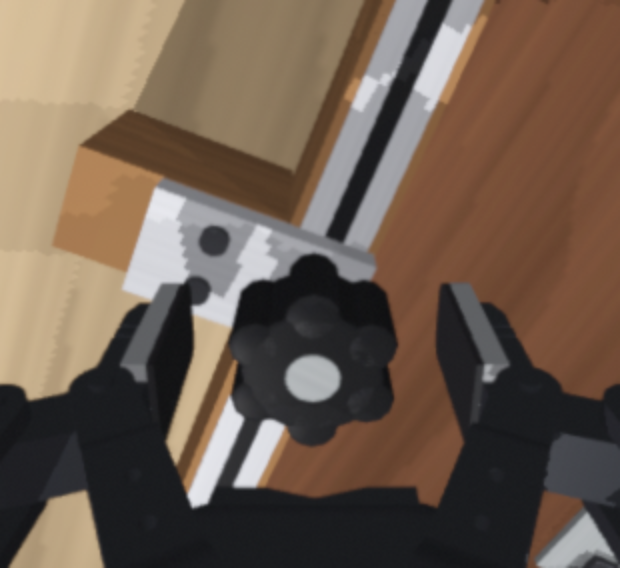

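Request:
apply_moves(moves="1 0 0 0 0 0 0;1 0 0 0 0 0 0;1 0 0 0 0 0 0;1 0 0 0 0 0 0;1 0 0 0 0 0 0;1 0 0 0 0 0 0", force=40)

```text
t: 7.03
eef_pos: [0.5697, 0.1669, 0.0797]
tool_rot: [0.0, 0.967, 0.255, 0.001]
contact_force: [-2.1, -0.3, 6.5]
gripper_width: 0.434
```

Run:
```python
from h import *
st()
W=cam('wrist');save(W,'w6.png')
cv2.imwrite('pics/w6c.png',cv2.resize(W[0]['image'][100:384,100:410,::-1],None,fx=2,fy=2))
```

```text
t 7.03 p [0.5697 0.1669 0.0797] yaw 29.5 tilt [0.0015 0.0001] F [-2.1 -0.3  6.5] M [-0.16  0.43 -0.11] g 0.434 q [ 0.08  0.61 -0.63  1.84  0.47  0.84 -0.27]
```

View pics/w6c.png

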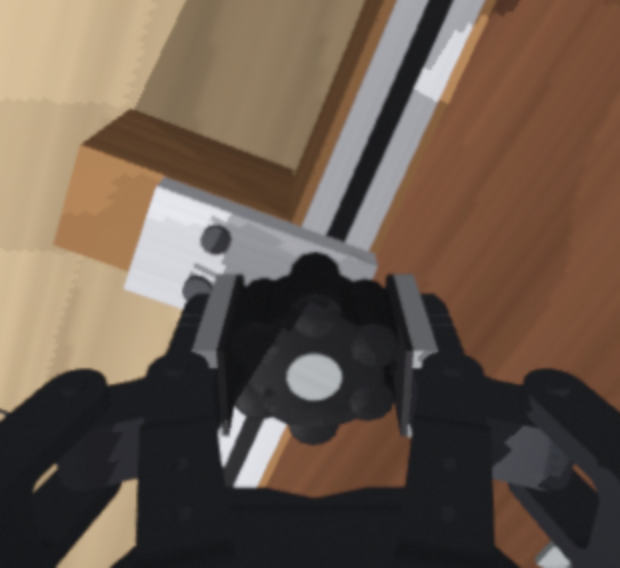

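Request:
apply_moves(moves="1 0 0 0 0 0 0.9;1 0 0 0 0 0 0.9;1 0 0 0 0 0 0.9;1 0 0 0 0 0 0.9;1 0 0 0 0 0 0.9;1 0 0 0 0 0 0.9;1 0 0 0 0 0 0.9;1 0 0 0 0 0 0.9;1 0 0 0 0 0 0.9;1 0 0 0 0 0 0.9;1 0 0 0 0 0 0;1 0 0 0 0 0 0")

```text
t: 8.08
eef_pos: [0.5703, 0.167, 0.0798]
tool_rot: [-0.0, 0.998, -0.056, 0.001]
contact_force: [-0.4, -1.3, 6.8]
gripper_width: 0.433
```

Run:
```python
from h import *
st()
```

```text
t 8.08 p [0.5703 0.167  0.0798] yaw -6.42 tilt [0.0027 0.0004] F [-0.4 -1.3  6.8] M [-0.22  0.15 -0.16] g 0.433 q [-0.02  0.57 -0.48  1.85  0.36  0.8  -0.81]
```

Request:
apply_moves(moves="1 0 0 0 0 0 0.9;1 0 0 0 0 0 0.9;1 0 0 0 0 0 0.9;1 0 0 0 0 0 0.9;1 0 0 0 0 0 0.9;1 0 0 0 0 0 0.9;1 0 0 0 0 0 0.9;1 0 0 0 0 0 0.9;1 0 0 0 0 0 0;1 0 0 0 0 0 0")

```text
t: 8.92
eef_pos: [0.571, 0.1671, 0.0798]
tool_rot: [-0.001, 0.954, -0.301, 0.002]
contact_force: [1.5, -1.4, 6.7]
gripper_width: 0.435
```

Run:
```python
from h import *
st()
W=cam('wrist');save(W,'w7.png');st()
cv2.imwrite('pics/w7c.png',cv2.resize(W[0]['image'][100:384,100:410,::-1],None,fx=2,fy=2))
```

```text
t 8.92 p [0.571  0.1671 0.0798] yaw -35.08 tilt [0.0042 0.0007] F [ 1.5 -1.4  6.7] M [-0.18 -0.34  0.48] g 0.435 q [-0.11  0.55 -0.36  1.86  0.27  0.78 -1.23]
t 8.97 p [0.571  0.1671 0.0799] yaw -35.07 tilt [0.0042 0.0008] F [ 1.6 -1.2  6.8] M [-0.21 -0.33  0.44] g 0.436 q [-0.11  0.55 -0.36  1.86  0.27  0.78 -1.23]
```

View pics/w7c.png

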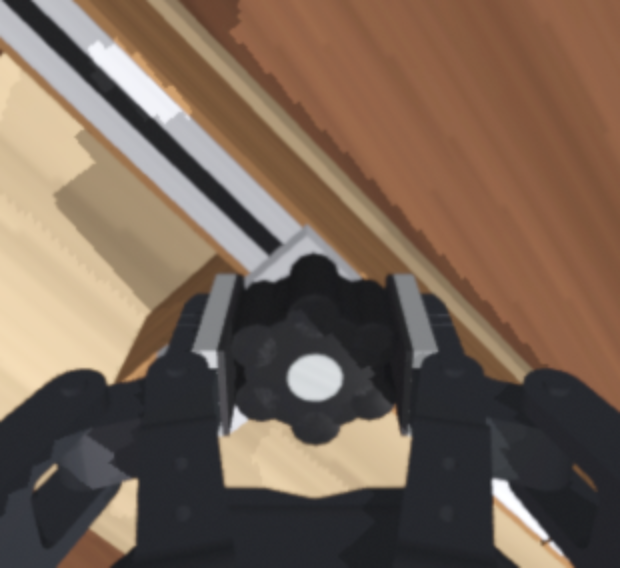

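Request:
apply_moves(moves="1 0 0 0 0 0 0.5;1 0 0 0 0 0 0.4;1 0 0 0 0 0 0")

```text
t: 9.22
eef_pos: [0.5714, 0.1676, 0.0799]
tool_rot: [-0.001, 0.944, -0.331, 0.002]
contact_force: [3.7, -1.2, 6.8]
gripper_width: 0.435
```

Run:
```python
from h import *
st()
```

```text
t 9.22 p [0.5714 0.1676 0.0799] yaw -38.6 tilt [0.0053 0.001 ] F [ 3.7 -1.2  6.8] M [-0.14 -0.75  1.4 ] g 0.435 q [-0.13  0.55 -0.35  1.86  0.26  0.77 -1.29]
```

Request:
apply_moves(moves="1 0 0 0 0 0 -0.4;1 0 0 0 0 0 0;0.2 0 0 0 0 0 0;-0.3 0 0 0 0 0 0;-1 0 0 0 0 0 0;-1 0 0 0 0 0 0;-1 0 0 -0.2 0 0 0;-1 0 0 -0.3 0 0 0;-1 0 0 -0.3 0 0 -0.5;-1 0 0 -0.1 0 0 -0.5;-1 0 0 0 0 0 0;-1 0 0 0 0 0 0")

```text
t: 10.22
eef_pos: [0.569, 0.1665, 0.1863]
tool_rot: [-0.0, 0.958, -0.287, 0.0]
contact_force: [-0.7, -0.1, 0.0]
gripper_width: 1.0
```

Run:
```python
from h import *
np.set_printoptions(precision=4,suppress=True)
st()
W=cam('wrist');save(W,'w8.png');st()
cv2.imwrite('pics/w8c.png',cv2.resize(W[0]['image'],None,fx=1.56,fy=1.56))
S=cam('side');cv2.imwrite('pics/s8.png',cv2.resize(S[0]['image'][190:260,190:270,::-1],None,fx=7,fy=7,interpolation=cv2.INTER_CUBIC))
plan([0.447,-0.29,0.17],78.3,-1,17)
```

```text
t 10.22 p [0.569  0.1665 0.1863] yaw -33.32 tilt [0.0003 0.    ] F [-0.7 -0.1  0. ] M [ 0.05 -0.   -0.  ] g 1.0 q [-0.07  0.42 -0.41  1.78  0.2   0.98 -1.14]
t 10.27 p [0.5683 0.1662 0.1852] yaw -33.32 tilt [-0.0018 -0.0007] F [-0.2  0.1 -0.7] M [-0.02  0.03 -0.04] g 0.999 q [-0.07  0.42 -0.41  1.78  0.2   0.98 -1.14]
pos err [ 0. -0.  0.]
-1 0.07 0.22 0.01 0 0 -1.64;-1 0.05 0.23 0.01 0 0 -1.64;-1 0.02 0.23 0 0 0 -1.64;-1 0 0.23 0.01 0 0 -1.64;-1 -0.03 0.23 0.01 0 0 -1.64;-1 -0.06 0.22 0.01 0 0 -1.64;-1 -0.08 0.22 0 0 0 -1.64;-1 -0.11 0.2 0.01 0 0 -1.64;-1 -0.13 0.19 0.01 0 0 -1.64;-1 -0.15 0.18 0.01 0 0 -1.64;-1 -0.17 0.16 0 0 0.01 -1.64;-1 -0.18 0.13 0.01 0 0 -1.64

-1 -0.21 0.12 0.01 0 0 -1.64;-1 -0.21 0.09 0.01 -0.01 0.01 -1.65;-1 -0.22 0.07 0 0 0 -1.64;-1 -0.23 0.04 0.01 -0.01 0.01 -1.65;-1 -0.228 0.011 0.007 -0.01 0 -1.64
```

View pics/w8.png

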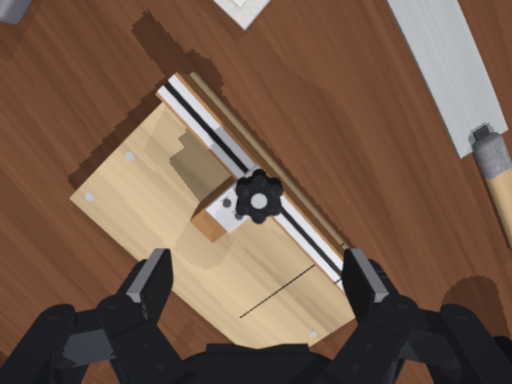

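View pics/s8.png

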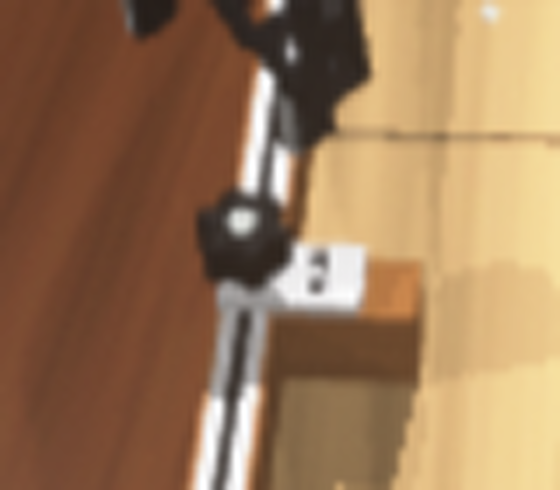

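Run:
```python
from h import *
np.set_printoptions(precision=4,suppress=True)
plan([0.447,-0.29,0.17],78.3,-1,29)
from scipy.optimize import least_squares as ls
# jig yaw from w8: wrist image, slot of T-track (black line) 
W=cam('wrist');im=W[0]['image'];g=cv2.cvtColor(im,cv2.COLOR_RGB2GRAY)
# bed front edge & track black slot endpoints by eye
for n,px,z in (('track',[(168,88),(336,275)],.068),('bedfront',[(75,198),(210,318)],.018),('sawslot',[(240,317),(315,265)],.018)):
    P=atz(W,px,z);d=P[1]-P[0];print(n,P,np.degrees(np.arctan2(d[1],d[0])))
```

```text
pos err [-0.  0. -0.]
-1 0.04 0.13 0 0 0 -0.96;-1 0.04 0.13 0.01 0 0 -0.96;-1 0.02 0.13 0 0 0 -0.96;-1 0.02 0.14 0.01 0 0 -0.96;-1 0.01 0.13 0 0 0 -0.96;-1 -0.01 0.14 0.01 0 0 -0.96;-1 -0.01 0.13 0 0 0 -0.96;-1 -0.02 0.14 0.01 0 0 -0.96;-1 -0.03 0.13 0 0 0 -0.96;-1 -0.03 0.13 0 0 0 -0.96;-1 -0.05 0.13 0.01 0 0 -0.96;-1 -0.05 0.12 0 0 0 -0.96

-1 -0.07 0.12 0.01 0 0 -0.96;-1 -0.07 0.12 0 0 0 -0.96;-1 -0.08 0.11 0.01 0 0 -0.96;-1 -0.08 0.1 0 0 0 -0.96;-1 -0.09 0.1 0.01 0 0 -0.96;-1 -0.1 0.1 0 0 0 -0.97;-1 -0.11 0.08 0 0 0 -0.96;-1 -0.11 0.08 0.01 0 0 -0.97;-1 -0.11 0.07 0 0 0 -0.96;-1 -0.12 0.06 0.01 0 0 -0.97;-1 -0.13 0.06 0 0 0 -0.96;-1 -0.13 0.05 0.01 -0.01 0.01 -0.97

-1 -0.13 0.03 0 0 0 -0.96;-1 -0.13 0.03 0 -0.01 0.01 -0.97;-1 -0.13 0.02 0.01 0 0 -0.96;-1 -0.14 0.01 0 -0.01 0.01 -0.97;-1 -0.134 0.005 0.008 0 0 -0.96

track [[0.5525 0.2773 0.068 ]
 [0.5818 0.0423 0.068 ]] -82.8939778301638
bedfront [[0.3788 0.2533 0.018 ]
 [0.4086 0.036  0.018 ]] -82.21235380461393
sawslot [[0.4421 0.0163 0.018 ]
 [0.5612 0.0315 0.018 ]] 7.252523949455939
```

Request:
apply_moves(moves="-1 0.04 0.13 0 0 0 -0.96;-1 0.04 0.13 0.01 0 0 -0.96;-1 0.02 0.13 0 0 0 -0.96;-1 0.02 0.14 0.01 0 0 -0.96;-1 0.01 0.13 0 0 0 -0.96;-1 -0.01 0.14 0.01 0 0 -0.96;-1 -0.01 0.13 0 0 0 -0.96;-1 -0.02 0.14 0.01 0 0 -0.96;-1 -0.03 0.13 0 0 0 -0.96;-1 -0.03 0.13 0 0 0 -0.96;-1 -0.05 0.13 0.01 0 0 -0.96;-1 -0.05 0.12 0 0 0 -0.96")

```text
t: 11.37
eef_pos: [0.5182, -0.0226, 0.1786]
tool_rot: [-0.0, 0.994, 0.113, -0.002]
contact_force: [-0.8, -0.4, 0.7]
gripper_width: 0.997
```

Request:
apply_moves(moves="-1 -0.07 0.12 0.01 0 0 -0.96;-1 -0.07 0.12 0 0 0 -0.96;-1 -0.08 0.11 0.01 0 0 -0.96;-1 -0.08 0.1 0 0 0 -0.96;-1 -0.09 0.1 0.01 0 0 -0.96;-1 -0.1 0.1 0 0 0 -0.97;-1 -0.11 0.08 0 0 0 -0.96;-1 -0.11 0.08 0.01 0 0 -0.97;-1 -0.11 0.07 0 0 0 -0.96;-1 -0.12 0.06 0.01 0 0 -0.97;-1 -0.13 0.06 0 0 0 -0.96;-1 -0.13 0.05 0.01 0 0 -0.97")

```text
t: 12.37
eef_pos: [0.4683, -0.2119, 0.1717]
tool_rot: [-0.001, 0.869, 0.494, -0.001]
contact_force: [0.6, 0.3, -0.8]
gripper_width: 1.0
```

Request:
apply_moves(moves="-1 -0.13 0.03 0 0 0 -0.96;-1 -0.13 0.03 0 0 0 -0.97;-1 -0.13 0.02 0.01 0 0 -0.96;-1 -0.14 0.01 0 0 0 -0.97;-1 -0.134 0.005 0.008 0 0 -0.96;-1 0 0 0 0 0 0;-1 0 0 0 0 0 0;-1 0 0 0 0 0 0")

```text
t: 13.03
eef_pos: [0.4483, -0.2882, 0.1701]
tool_rot: [-0.001, 0.776, 0.631, 0.0]
contact_force: [-0.7, 1.3, 0.2]
gripper_width: 0.999
```

Run:
```python
from h import *
np.set_printoptions(precision=4,suppress=True)
st()
W=cam('wrist');save(W,'w9.png');st()
g=nets.outline_of(W[0],'batten')
for r in g:
    m=r['region'].astype(np.uint8);cn=max(cv2.findContours(m,0,cv2.CHAIN_APPROX_NONE)[0],key=len)
    b=cv2.boxPoints(cv2.minAreaRect(cn));P=atz(W,b,.028);print(r['score'],b.tolist(),P.mean(0),np.linalg.norm(np.roll(P,-1,0)-P,axis=1),[np.degrees(np.arctan2(*(P[k+1]-P[k])[[1,0]])) for k in (0,1)])
```

```text
t 13.03 p [ 0.4483 -0.2882  0.1701] yaw 78.27 tilt [-0.001   0.0016] F [-0.7  1.3  0.2] M [0.02 0.   0.07] g 0.999 q [ 0.99  0.39 -0.65  1.92  0.29  0.93  1.56]
t 13.08 p [ 0.4485 -0.288   0.1704] yaw 78.33 tilt [-0.0005  0.0012] F [-0.1  1.2 -0.2] M [ 0.02 -0.    0.05] g 0.999 q [ 0.99  0.39 -0.66  1.92  0.29  0.93  1.56]
0.96 [[78.501708984375, 134.76449584960938], [118.65187072753906, 130.04095458984375], [133.23890686035156, 254.03073120117188], [93.0887451171875, 258.7542724609375]] [ 0.4386 -0.4441  0.028 ] [0.0409 0.1341 0.0475 0.1373] [np.float64(83.62919341323116), np.float64(-13.421406580625115)]
0.92 [[232.99996948242188, 79.99998474121094], [279.9999694824219, 79.99998474121094], [279.9999694824219, 253.9999542236328], [232.99996948242188, 253.9999542236328]] [ 0.4458 -0.2875  0.028 ] [0.0421 0.1771 0.0507 0.177 ] [np.float64(78.203652774292), np.float64(-10.427554571126699)]
0.68 [[97.760009765625, 1.6799964904785156], [159.67999267578125, -44.7599983215332], [213.91998291015625, 27.559993743896484], [152.0, 73.99998474121094]] [ 0.2883 -0.3432  0.028 ] [0.0658 0.0718 0.0684 0.0746] [np.float64(108.93217223661387), np.float64(25.325865654870327)]
```

View pics/w9.png

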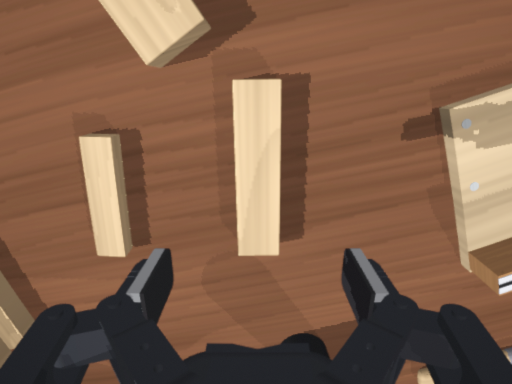

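Run:
```python
from h import *
np.set_printoptions(precision=4,suppress=True)
W=cam('wrist');st()
P=atz(W,[(233,80),(281,80),(279.5,255),(238,255)],.028);print(P,P.mean(0),np.linalg.norm(np.roll(P,-1,0)-P,axis=1))
a=(P[0]+P[1])/2;b=(P[2]+P[3])/2;d=b-a;y=np.degrees(np.arctan2(d[1],d[0]));print(y)
plan([P.mean(0)[0],P.mean(0)[1],.03],y+90,-1,8)
```

```text
t 13.18 p [ 0.4488 -0.2881  0.1707] yaw 78.38 tilt [-0.0001  0.0005] F [-0.5  0.1  0.2] M [-0.02 -0.01  0.01] g 0.996 q [ 0.99  0.39 -0.65  1.92  0.29  0.93  1.56]
[[ 0.3554 -0.2901  0.028 ]
 [ 0.3641 -0.2479  0.028 ]
 [ 0.5396 -0.2813  0.028 ]
 [ 0.5304 -0.3253  0.028 ]] [ 0.4474 -0.2862  0.028 ] [0.0431 0.1786 0.045  0.1785]
-11.089606858270328
pos err [ 0.     -0.     -0.0001]
-1 0 0 0.15 0 0 -0.02;-1 0 0 0.14 0 0 -0.02;-1 0.01 -0.01 0.15 0 0 -0.02;-1 0 0 0.15 0 0 -0.01;-1 0 0 0.14 0 0 -0.02;-1 0 0 0.15 0 0 -0.01;-1 0 0 0.15 0 0 -0.02;-1 0.003 -0.004 0.143 0 -0.01 -0.01
```

Request:
apply_moves(moves="-1 0.01 -0.01 0.2 0 0 -0.05;-1 0.003 -0.004 0.25 0 0 -0.05;-1 0 0 0.25 0 0 0;-1 0 0 0.25 0 0 0;-1 0 0 0.25 0 0 0;-1 0 0 0.189 0 0 0;0 0 0 0 0 0 0;0.2 0 0 0 0 0 0;1 0 0 0 0 0 0;1 0 0 0 0 0 0;1 0 0 0 0 0 0;1 0 0 0 0 0 0", force=40)

```text
t: 14.18
eef_pos: [0.4485, -0.2881, 0.006]
tool_rot: [0.002, 0.773, 0.634, 0.001]
contact_force: [0.5, 1.6, 7.4]
gripper_width: 0.506
```

Run:
```python
from h import *
st()
W=cam('wrist');save(W,'w10.png');st()
```

```text
t 14.18 p [ 0.4485 -0.2881  0.006 ] yaw 78.71 tilt [ 0.0029 -0.0017] F [0.5 1.6 7.4] M [0.36 0.12 0.02] g 0.506 q [ 0.86  0.63 -0.51  2.02  0.52  0.62  1.37]
t 14.23 p [ 0.4485 -0.288   0.006 ] yaw 78.71 tilt [ 0.0029 -0.0016] F [0.  1.  7.5] M [0.38 0.14 0.03] g 0.503 q [ 0.86  0.63 -0.51  2.02  0.52  0.62  1.37]
```

View pics/w10.png

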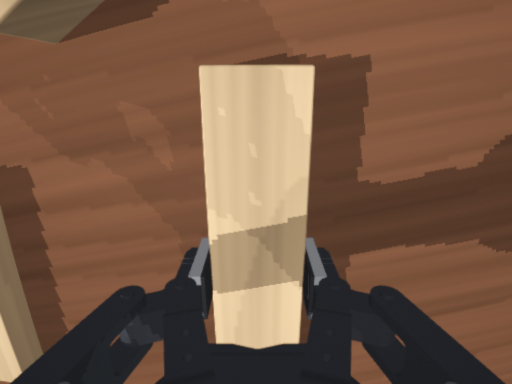

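Run:
```python
from h import *
np.set_printoptions(precision=4,suppress=True)
st();W=cam('wrist')
P=atz(W,[(200,66),(314,66)],.029);o=bot.get_obs();m=Rq(o['tool_rot'])
print('end in tool',(P-o['eef_pos'])@m)
import h
# plan from lifted pose
ob=dict(o);ob['eef_pos']=np.array(o['eef_pos'])+[0,0,.072]
class B:
    get_obs=staticmethod(lambda:ob)
h.bot=B
th=np.radians(7.2);ex=np.array([np.cos(th),np.sin(th)]);ey=np.array([-ex[1],ex[0]])
off=.090+((P-o['eef_pos'])@m).mean(0)[1]   # tool y of centre (end at -y tool)
k=np.array([.5697,.1668]);F0=k-.013*ex-.016*ey
print('off',off,'F0',F0)
# tool y in world at yaw th = (sin,-cos) = -ey ; centre = tcp + off*(-ey)
c=F0-.052*ex-.100*ey; t=c+off*ey
plan([t[0],t[1],.075],7.2,1,19)
```

```text
t 14.23 p [ 0.4485 -0.288   0.006 ] yaw 78.71 tilt [ 0.0029 -0.0016] F [0.  1.  7.5] M [0.38 0.14 0.03] g 0.503 q [ 0.86  0.63 -0.51  2.02  0.52  0.62  1.37]
end in tool [[-0.0206 -0.0914 -0.0233]
 [ 0.0215 -0.0914 -0.0233]]
off -0.0014120388088959407 F0 [0.5588 0.1493]
pos err [ 0.     -0.0001 -0.    ]
1 0.15 0 0 0 0 0.94;1 0.15 0 0 0 0 0.94;1 0.14 -0.02 0 0 0 0.94;1 0.15 -0.03 0 0 0 0.94;1 0.14 -0.03 0.01 0 0 0.94;1 0.14 -0.05 0 0 0 0.94;1 0.14 -0.06 0 0 0 0.94;1 0.14 -0.06 0 0 0 0.94;1 0.12 -0.07 0 0 0 0.94;1 0.13 -0.08 0 0 0 0.94;1 0.12 -0.09 0 0 0 0.94;1 0.11 -0.1 0 0 0 0.94

1 0.11 -0.1 0.01 0.01 0 0.94;1 0.1 -0.11 0 0 0 0.94;1 0.09 -0.12 0 0 -0.01 0.94;1 0.08 -0.12 0 0.01 -0.01 0.94;1 0.08 -0.12 0 0.01 0 0.95;1 0.07 -0.14 0 0 -0.01 0.94;1 0.054 -0.132 0.003 0.01 0 0.95
```

Request:
apply_moves(moves="1 0 0 -0.2 0 0 0;1 0 0 -0.2 0 0 0;1 0 0 -0.2 0 0 0;1 0.15 0 0 0 0 0.94;1 0.15 0 0 0 0 0.94;1 0.14 -0.02 0 0 0 0.94;1 0.15 -0.03 0 0 0 0.94;1 0.14 -0.03 0.01 0 0 0.94;1 0.14 -0.05 0 0 0 0.94;1 0.14 -0.06 0 0 0 0.94;1 0.14 -0.06 0 0 0 0.94;1 0.12 -0.07 0 0 0 0.94")

```text
t: 15.28
eef_pos: [0.481, -0.1307, 0.0758]
tool_rot: [0.0, 0.925, 0.38, 0.001]
contact_force: [0.5, -0.3, -0.8]
gripper_width: 0.507
```

Request:
apply_moves(moves="1 0.13 -0.08 0 0 0 0.94;1 0.12 -0.09 0 0 0 0.94;1 0.11 -0.1 0 0 0 0.94;1 0.11 -0.1 0 0 0 0.94;1 0.1 -0.11 0 0 0 0.94;1 0.09 -0.12 0 0 0 0.94;1 0.08 -0.12 0 0 0 0.94;1 0.08 -0.12 0 0 0 0.95;1 0.07 -0.14 0 0 0 0.94;1 0.054 -0.132 0 0 0 0.95;1 0 0 0 0 0 0;1 0 0 0 0 0 0")

```text
t: 16.28
eef_pos: [0.5187, 0.0436, 0.0756]
tool_rot: [-0.0, 0.998, 0.064, 0.001]
contact_force: [0.6, -0.8, -0.6]
gripper_width: 0.507
```

Run:
```python
from h import *
st()
W=cam('wrist');save(W,'w11.png');st()
```

```text
t 16.28 p [0.5187 0.0436 0.0756] yaw 7.38 tilt [0.0011 0.0002] F [ 0.6 -0.8 -0.6] M [-0.05  0.02 -0.05] g 0.507 q [ 0.07  0.46 -0.34  2.03  0.24  0.69 -0.29]
t 16.33 p [0.5185 0.0423 0.0754] yaw 7.29 tilt [ 0.0004 -0.0004] F [-0.4 -1.5 -0.9] M [-0.04 -0.03 -0.01] g 0.505 q [ 0.07  0.46 -0.34  2.03  0.24  0.69 -0.29]
```

View pics/w11.png

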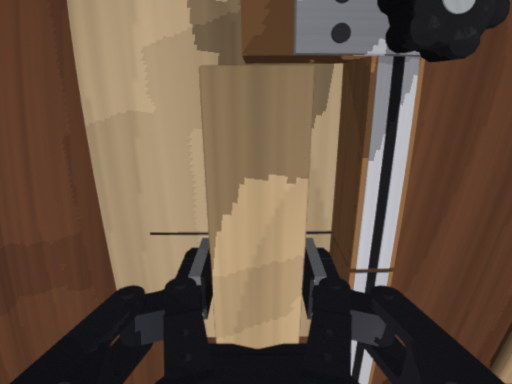

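Request:
apply_moves(moves="1 0 0 0.15 0 0 0;1 0 0 0.15 0 0 0;1 0 0 0.08 0 0 0;1 0 0 0.03 0 0 0;1 0 0 0.02 0 0 0;1 0 0 0 0 0 0")

```text
t: 16.83
eef_pos: [0.5182, 0.0416, 0.0241]
tool_rot: [0.001, 0.998, 0.062, -0.0]
contact_force: [0.4, 0.7, -1.2]
gripper_width: 0.506
```

Run:
```python
from h import *
st()
W=cam('wrist');save(W,'w12.png')
```

```text
t 16.83 p [0.5182 0.0416 0.0241] yaw 7.16 tilt [-0.0006 -0.0011] F [ 0.4  0.7 -1.2] M [ 0.01  0.   -0.  ] g 0.506 q [ 0.04  0.54 -0.3   2.06  0.29  0.58 -0.34]
```

View pics/w12.png

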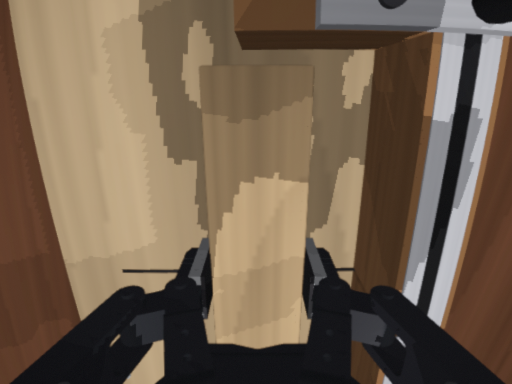

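Request:
apply_moves(moves="1 0 -0.035 0 0 0 0;1 0 -0.03 0 0 0 0;1 0 0 0.008 0 0 0;1 0 0 0 0 0 0")

```text
t: 17.22
eef_pos: [0.5182, 0.0501, 0.024]
tool_rot: [0.001, 0.998, 0.063, 0.001]
contact_force: [-3.5, -2.5, 16.4]
gripper_width: 0.505
```

Run:
```python
from h import *
st()
W=cam('wrist');save(W,'w13.png')
```

```text
t 17.22 p [0.5182 0.0501 0.024 ] yaw 7.18 tilt [ 0.0012 -0.0011] F [-3.5 -2.5 16.4] M [-0.74  1.05  0.02] g 0.505 q [ 0.03  0.54 -0.3   2.05  0.29  0.58 -0.35]
```

View pics/w13.png

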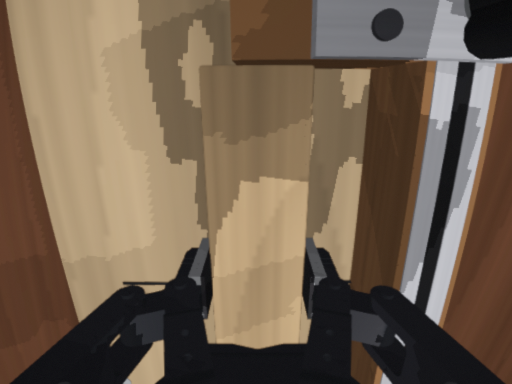

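Request:
apply_moves(moves="1 0 0 -0.007 0 0 0;1 0 -0.015 0 0 0 0;1 0 0 0 0 0 0;1 0 0 0 0 0 0")

```text
t: 17.6
eef_pos: [0.5182, 0.05, 0.024]
tool_rot: [0.001, 0.998, 0.062, 0.001]
contact_force: [0.4, -7.6, 7.7]
gripper_width: 0.504
```

Run:
```python
from h import *
st()
```

```text
t 17.6 p [0.5182 0.05   0.024 ] yaw 7.12 tilt [ 0.0012 -0.0026] F [ 0.4 -7.6  7.7] M [-1.66  0.18  0.14] g 0.504 q [ 0.02  0.54 -0.3   2.05  0.29  0.58 -0.36]
```

Request:
apply_moves(moves="0.2 0 0 0 0 0 0;-0.1 0 0 0 0 0 0;-0.3 0 0 0 0 0 0;-0.3 0 0 0 0 0 0;-0.3 0 0 0 0 0 0;-0.3 0 0 -0.15 0 0 0;-0.3 0 0 -0.25 0 0 0;-0.3 0 0 -0.25 0 0 0;0.5 0 0 -0.1 0 0 0;1 0 0 0 0 0 0;1 0 0 0 0 0 0")

```text
t: 18.52
eef_pos: [0.5175, 0.0523, 0.1133]
tool_rot: [-0.0, 0.998, 0.063, 0.001]
contact_force: [0.2, 0.3, -0.7]
gripper_width: 0.226
```

Run:
```python
from h import *
st()
W=cam('wrist');save(W,'w14.png')
```

```text
t 18.52 p [0.5175 0.0523 0.1133] yaw 7.21 tilt [0.0011 0.0001] F [ 0.2  0.3 -0.7] M [ 0.01  0.01 -0.01] g 0.226 q [ 0.08  0.4  -0.36  2.01  0.2   0.76 -0.28]
```

View pics/w14.png

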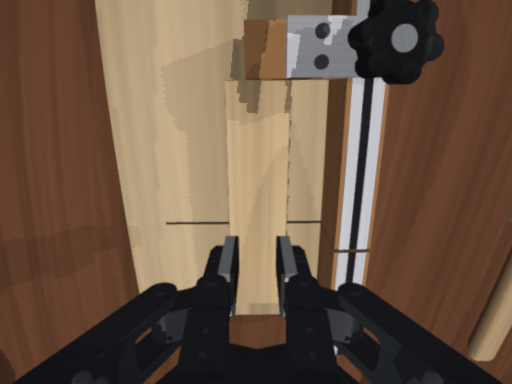

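Request:
apply_moves(moves="1 -0.22 0.02 0 0 0 0;1 -0.22 0 0 0 0 0;1 0 0 0.25 0 0 0;1 0 0 0.25 0 0 0;1 0 0 0.227 0 0 0;1 0 0 0 0 0 0;1 0 0 0 0 0 0")

```text
t: 19.15
eef_pos: [0.463, 0.043, 0.0242]
tool_rot: [0.0, 0.998, 0.063, -0.003]
contact_force: [0.6, -0.1, -0.2]
gripper_width: 0.002
```

Run:
```python
from h import *
st()
W=cam('wrist');save(W,'w15.png')
```

```text
t 19.15 p [0.463  0.043  0.0242] yaw 7.24 tilt [-0.0056 -0.0006] F [ 0.6 -0.1 -0.2] M [ 0.03  0.   -0.01] g 0.002 q [ 0.04  0.49 -0.32  2.18  0.29  0.52 -0.37]
```

View pics/w15.png

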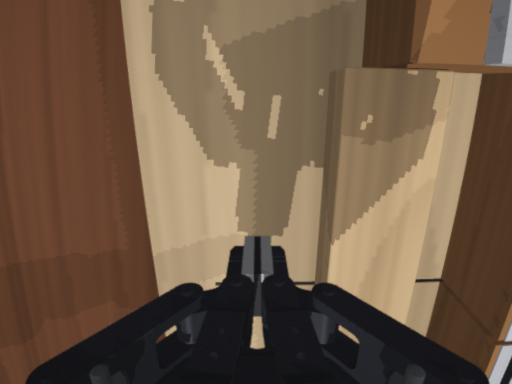

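Request:
apply_moves(moves="1 0.06 0 0 0 0 0;1 0.06 0 0 0 0 0;1 0.04 0 0 0 0 0;1 0.04 0 0 0 0 0;1 0.04 0 0 0 0 0;1 0.04 0 0 0 0 0;1 0.04 0 0 0 0 0;1 0.04 0 0 0 0 0;1 0 0 0 0 0 0;1 0 0 0 0 0 0")

```text
t: 20.03
eef_pos: [0.5086, 0.0487, 0.026]
tool_rot: [-0.0, 0.998, 0.063, 0.0]
contact_force: [0.3, -0.4, 0.7]
gripper_width: 0.002
```

Run:
```python
from h import *
st()
W=cam('wrist');save(W,'w16.png')
```

```text
t 20.03 p [0.5086 0.0487 0.026 ] yaw 7.19 tilt [0.0007 0.0003] F [ 0.3 -0.4  0.7] M [ 0.02 -0.02  0.  ] g 0.002 q [ 0.04  0.53 -0.31  2.08  0.29  0.57 -0.36]
```

View pics/w16.png

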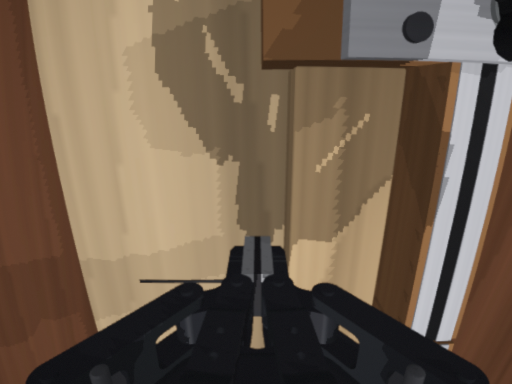

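Request:
apply_moves(moves="1 0.03 0 0 0 0 0;1 0.03 0 0 0 0 0;1 0.02 0 0 0 0 0;1 0 0 0 0 0 0")

```text
t: 20.42
eef_pos: [0.5149, 0.0492, 0.0254]
tool_rot: [0.001, 0.998, 0.063, -0.003]
contact_force: [-7.4, -1.1, 6.3]
gripper_width: -0.001
```

Run:
```python
from h import *
st()
```

```text
t 20.42 p [0.5149 0.0492 0.0254] yaw 7.2 tilt [-0.0058 -0.0018] F [-7.4 -1.1  6.3] M [-0.16  1.51 -0.05] g -0.001 q [ 0.03  0.54 -0.31  2.06  0.29  0.59 -0.35]
```

Request:
apply_moves(moves="1 0.03 0 0 0 0 0;1 0.02 0 0 0 0 0;1 0.01 0 0.008 0 0 0;1 0 0 0.008 0 0 0;1 0 0 0 0 0 0;1 0 0 0 0 0 0")

```text
t: 20.92
eef_pos: [0.5149, 0.0487, 0.0221]
tool_rot: [0.002, 0.998, 0.063, -0.009]
contact_force: [-22.7, -2.7, 14.6]
gripper_width: -0.002
```

Run:
```python
from h import *
st()
W=cam('wrist');save(W,'w17.png');st()
S=cam('side');save(S,'s17.png')
cv2.imwrite('pics/s17c.png',cv2.resize(S[0]['image'][160:290,190:310,::-1],None,fx=4.6,fy=4.6,interpolation=cv2.INTER_CUBIC))
```

```text
t 20.92 p [0.5149 0.0487 0.0221] yaw 7.21 tilt [-0.0184 -0.0055] F [-22.7  -2.7  14.6] M [-0.47  4.54 -0.01] g -0.002 q [ 0.03  0.55 -0.31  2.05  0.29  0.6  -0.35]
t 20.97 p [0.5149 0.0487 0.0221] yaw 7.22 tilt [-0.0184 -0.0055] F [-23.2  -1.9  14.1] M [-0.42  4.46  0.05] g 0.0 q [ 0.03  0.55 -0.31  2.05  0.29  0.6  -0.35]
```

View pics/w17.png

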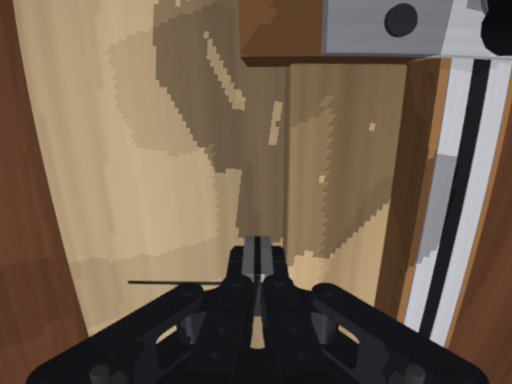

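View pics/s17c.png

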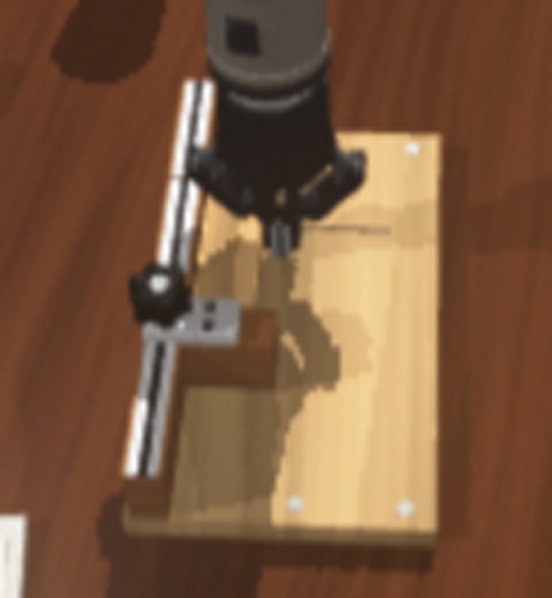

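Run:
```python
from h import *
np.set_printoptions(precision=4,suppress=True)
W=cam('wrist');st();save(W,'w18.png')
cv2.imwrite('pics/w18c.png',cv2.resize(W[0]['image'][20:290,220:500,::-1],None,fx=2.2,fy=2.2,interpolation=cv2.INTER_CUBIC))
th=np.radians(7.2);ex=np.array([np.cos(th),np.sin(th)]);ey=np.array([-ex[1],ex[0]])
F0=np.array([.5588,.1493])
P=atz(W,[(290,65),(406,65),(283,235),(382,290)],.046)[:,:2]-F0
print(np.c_[P@ex,P@ey])
T=cam('side');print([(r['location'],r['score'],(atz(T,r['location'],.018)[0,:2]-F0)@np.c_[ex,ey]) for r in nets.spot_point(T[0],'batten')])
```

```text
t 21.07 p [0.515  0.0487 0.0221] yaw 7.22 tilt [-0.0184 -0.0055] F [-22.4  -2.6  14.3] M [-0.41  4.53 -0.04] g -0.0 q [ 0.03  0.55 -0.31  2.05  0.29  0.6  -0.35]
[[-0.0437 -0.0024]
 [-0.0008 -0.0017]
 [-0.0445 -0.0714]
 [ 0.0034 -0.1004]]
[([351.2, 149.3], 0.96, array([-0.4219, -0.4538])), ([295.8, 132.4], 0.52, array([-0.2048, -0.5537])), ([240.2, 215.8], 0.5, array([-0.019 , -0.0876]))]
```

View pics/w18c.png

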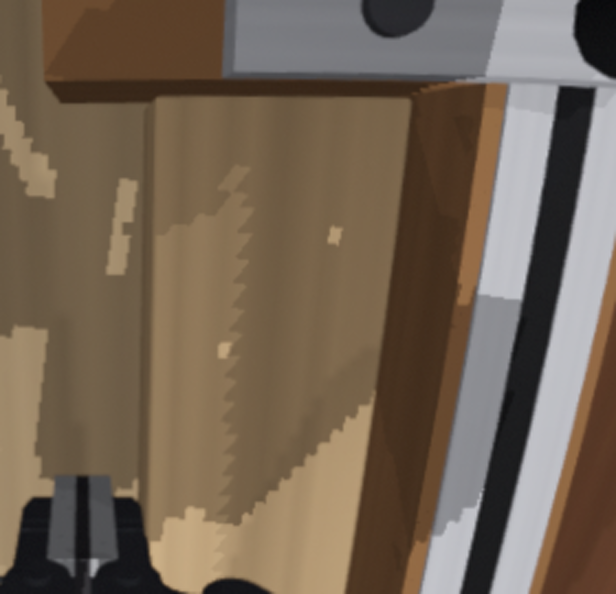

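Run:
```python
from h import *
np.set_printoptions(precision=4,suppress=True)
W=cam('wrist');st()
th=np.radians(7.2);ex=np.array([np.cos(th),np.sin(th)]);ey=np.array([-ex[1],ex[0]])
F0=np.array([.5588,.1493])
c=lambda x,y:(x/2.2+220,y/2.2+20)
for n,px,z in (('block top edge',[c(48,80),c(220,79)],.068),('block bot edge',[c(62,102),c(145,102)],.021),('batten end',[c(160,96),c(410,96)],.046),('plate edge',[c(235,76),c(480,80)],.068),('fence front top',[c(488,85),c(405,590)],.068),('batten back',[c(412,98),c(348,590)],.046),('batten front',[c(157,98),c(148,480)],.046)):
    P=atz(W,px,z)[:,:2]-F0;print(n,np.c_[P@ex,P@ey].tolist())
```

```text
t 21.22 p [0.5149 0.0487 0.0221] yaw 7.22 tilt [-0.0184 -0.0054] F [-24.1  -1.5  14.6] M [-0.42  4.41 -0.04] g 0.001 q [ 0.03  0.55 -0.31  2.05  0.29  0.6  -0.35]
block top edge [[-0.059818202363625936, -0.0014585866998452954], [-0.0367416900715861, -0.0012745835550089502]]
block bot edge [[-0.06012923047203466, -0.001187508117139987], [-0.04337505003551134, -0.0011883140906984715]]
batten end [[-0.04269491013309314, -0.0018744100742124968], [-0.0006695298504425064, -0.0011652981237081851]]
plate edge [[-0.03474623723886177, -0.0008721043164814788], [-0.0009828211629944778, -0.000521336948208649]]
fence front top [[0.00025871264379507695, -0.0011210584050315594], [0.0013189979779132995, -0.08286445058942776]]
batten back [[-0.00028432862876979966, -0.0014729769626701372], [0.0013877997404534853, -0.09935909937807334]]
batten front [[-0.04318364310653421, -0.0021913972910557952], [-0.042543803370097805, -0.0729218174746873]]
```

Request:
apply_moves(moves="1 0.005 0 0.006 0 0 0;1 0 0 0 0 0 0;1 0 0 0 0 0 0;1 0 0 0 0 0 0;1 0 0 0 0 0 0;1 0 0 0 0 0 0;1 0 0 0 0 0 0")

```text
t: 21.8
eef_pos: [0.5149, 0.0486, 0.0214]
tool_rot: [0.002, 0.998, 0.063, -0.01]
contact_force: [-25.3, -1.9, 17.6]
gripper_width: 0.002
```

Run:
```python
from h import *
st()
W=cam('wrist');W=cam('wrist');st();save(W,'w19.png')
S=cam('side');cv2.imwrite('pics/s19.png',cv2.resize(S[0]['image'][160:290,190:310,::-1],None,fx=4.6,fy=4.6,interpolation=cv2.INTER_CUBIC))
```

```text
t 21.8 p [0.5149 0.0486 0.0214] yaw 7.22 tilt [-0.0195 -0.0059] F [-25.3  -1.9  17.6] M [-0.53  4.97  0.03] g 0.002 q [ 0.03  0.55 -0.31  2.05  0.29  0.6  -0.35]
t 21.9 p [0.5149 0.0486 0.0214] yaw 7.21 tilt [-0.0194 -0.0059] F [-25.   -2.7  17. ] M [-0.52  4.85 -0.04] g 0.003 q [ 0.03  0.55 -0.31  2.05  0.29  0.6  -0.35]
```

View pics/w19.png

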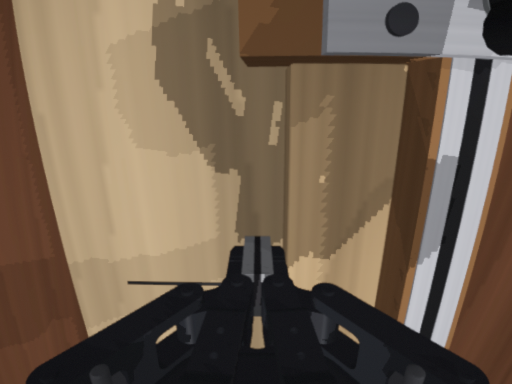

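Run:
```python
from h import *
st();print(bot.hand_in())
```

```text
t 21.95 p [0.5149 0.0486 0.0214] yaw 7.22 tilt [-0.0196 -0.0059] F [-25.7  -2.6  17.7] M [-0.5   4.88  0.01] g -0.002 q [ 0.03  0.55 -0.31  2.05  0.29  0.6  -0.35]
the job is handed in; nothing more can be done
None
```

I tightened the knob and set the batten on the jig. I then handed the job in at about 22 s while still pushing; the interface gave no verdict.

- **Knob and stop:** I turned the knob clockwise about 65–68° until it reached its firm end. At that point the wrist moment rose from about 0.45 to 1.4 N m. The stop looked unmoved in the side picture before and after.
- **Batten position:** The 180 × 44 mm batten was butted against the stop with about 8 N, then slid against the fence. In the wrist picture the end gap is under 1 mm. Its far edge is parallel to the fence and within about 1 mm of it.
- **Final push:** The shut fingers press on the batten's front face with about 25 N into the fence and 17 N down. The readings were steady when I handed in.

**Not confirmed:** Bed and fence forces cannot be read separately. I estimated at least 10 N on each from the wrist force, assuming friction of 0.4. The downward part comes from friction on the front face, because I did not use a tilted tool. The fingertips slid down about 4 mm while the push built up, then stayed put.

The saw, cup and tape measure were never touched.

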